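# Load a clear strip into the sprung strip holder

### The arm

A 6-joint arm with a two-finger parallel gripper is mounted at the origin on a cart in front of the work surface, level with it; the furniture and walls round the work are solid. World frame = base frame: x ahead of the robot, y to its left, z up, the work surface at z = 0. Lengths are in mm, angles in rad, forces in N, time in s.
With the tool pointing down it reaches from about 350 to 975 mm from the base axis. Payload 7.1 kg.
Tool frame: the origin (TCP) lies midway between the tips of the shut fingers; the grasp point (between the pads) lies 19 mm behind it (ctrl.grip_depth is the distance from the TCP to the grasp point, in mm); z points along the fingers, y is the line along which they close (so a half turn about z gives the same grasp; the last joint's range is limited). The gripper opens to 88 mm and grips with 3 to 60 N. Pads are 20 mm wide; open, the fingers measure 115 mm over their backs; the gripper's body (75 mm by 178 mm) begins 61 mm behind the grasp point.
Start: joints at [-1.234, 0.423, 1.63, -0, 1.089, -0.019], TCP at [217.729, -585.832, 222.675] pointing down, gripper open.
Joint ranges: [-3, 3], [-0.9, 2.11], [0.09, 2.58], [-1.31, 4.45], [0.11, 2.69], [-2.54, 2.54]. Speed limits (rad/s): [2.39, 2.39, 3.01, 3.14, 3.14, 3.14].

### API

Orientations are given as a rotation vector (axis times angle).
In Python, from workcell import ctrl, cams gives the robot as it stands.
- The arm moves only by the tool move_arm, never from a script. Its argument "steps" is a list of rows, each a list of 3 entries, a list of its own where there are three numbers: the shift along the tool's x, y, z in units of 25 mm (1.0 is 25 mm), then the turn about the tool's z in units of 5 degrees (1.0 is 5 degrees), then the closure, from 0 (fully open) to 1 (shut). A call has 1 to 20 rows; each row shifts and turns the commanded pose from where the row before left it, along the tool's axes as they then stand; what a row does not reach is not made up. A row lasts 1/12 s, in which the tool goes at most 41.7 mm and 7.16 degrees, less where a joint would pass 70% of its speed; a pose out of reach is approached as far as the arm can. A call is refused whole if a number of a shift passes 1 or a number of a turn 1, either way. A call with a gripper value outside its range is refused whole. The fingers move at their own pace and stop on an object; the grip force is fixed at half the most. Time passes only in rows, so rows that do not move let the fingers close. It gives the time, the measured TCP pose, the force, the opening and the grip force at its end, in the units of the state.
- ctrl.get_obs(): the state, without advancing time (a new reading comes with each control period).
- cams.get_image(name): name is "scene" or "top" or "wrist"; returns a dict with "image" (400x640x3 uint8, red, green, blue), "camera_matrix" (3x3 intrinsics, pixels), "xyz" and "rotation" of the camera in the world; the wrist camera has in their place "mount" (4x4, takes a point from camera to tool coordinates, whose origin is the TCP and whose axes are the flange's). Camera axes: x right, y down, z forward; pixel columns grow to the right and rows downward; lengths in mm; the calibration is good to about 2 mm. A picture is of the moment at which its call begins: read the wrist's pose just before it. There is no depth.
- ctrl.close_job(): hands the job in; it is judged then, once.
Trained networks look in the newest picture that a camera, given by its name, has taken for a name from the list of things; names that differ only in an ending like _2 or _b are one class to them, and where a whole thing is asked for, a point or a joint stands for the part that bears it (a point fixed in the world has none). Each returns a list of dicts, best first, with "p" (0 to 1); they miss things now and then, are a little off and sometimes report something else, mostly with a low value. They report only what shows in the picture. A call takes as long as a camera call. They do not tell look-alikes from the thing itself.
- cams.boxes_of(camera, thing): "rect" ([centre column, centre row, width, height] in pixels, round what is visible of it).
- cams.cut_out(camera, thing): "pixels" (400x640 bool, what is visible of it) and "rect" ([centre column, centre row, width, height] in pixels, round what is visible of it).
The state is a dict: "t": time; "qpos": joint angles; "qvel": joint speeds; "joint_torque": joint torques, N m; "ee_pos": TCP position; "orientation": TCP orientation; "ft_force": force on the tool from outside, world axes, zero at the start; "moment": the same for the moment, N m; "width": finger opening in mm; "grasp_force": force on a finger pad.
Only numpy, scipy, OpenCV 4.12 (cv2) and the standard library are available. Lean on these libraries where they do the work, as an engineer would, in place of code of your own. Each camera call takes 0.05 s, during which the arm holds its last target. There are 200 camera calls.

### The job

Swing the counterweighted shade of the strip holder up past its balance point and let go of it, so that it rests open by itself. Then fit the clear strip flat into the holder: gently push the sprung cup back with one end of the strip, without driving it onto its hard stop, lower the other end behind the fixed lip and let the spring clamp the strip lengthwise between cup and end wall. Leave the shade open and do not disturb the petri dish, stopper, small amber bottle or marker.

Things in the scene. Friction and masses are not known exactly. Their poses are not given: they have to be found in the camera images.
- holder: strip holder, fixed: grey base plate 310 x 64 x 8 mm. Origin: underside, below the middle of the strip bay. x runs along the bay toward the sprung cup, y across, z up. The bay between fixed bed and cup (x -50 to +59 mm) is open, only the base plate below. Behind the cup a barrel to x = 144 mm, at most 56 mm high. Two hinge posts, 82 mm high, at x = -110 mm
- spring_cup (a joint): how far (m) the sprung cup is pushed along holder +x: 0 at rest, 0.022 at its hard stop, which it must not reach (fails over 0.0213). Spring force about 3 N at 0, plus 350 N/m: 9 N at 0.018, 11 N at the stop. For the strip's other end to come down inside the fixed lip it must be over 0.014 (0.018 is good); with the strip rightly clamped it reads about 0.008
- cup_back (a point): middle of the inner back face of the aluminium sprung cup, on which the strip's end bears: holder x = 67 at rest, z = 42 mm; moves with the cup. The cup is a pocket open toward -x, inside 8 mm deep, 16 mm high (z = 34 to 50) and 22 mm wide (y); roof and floor 5 to 6 mm thick
- shade (a joint): lift angle (rad) of the counterweighted shade: 0 = closed, lying level over the bay; 1.75 = open stop, leaning back over the -x end. It balances at about 0.75: below that it falls shut, above it falls open by its own weight. Lifting needs under 1 N at the knob
- shade_hinge (a point): the shade's hinge axis (parallel to the holder's y), at holder x = -110, z = 70 mm
- shade_knob (a point): centre of the shade's black disc knob: 24 mm diameter, flat faces 14 mm apart across holder y (pinch these from above; it can turn between the fingers). Closed: holder x = -10, z = 95 mm; swings about the hinge at 103 mm radius, up and toward -x. The arm below is 12 mm wide; the 60 mm wide shade plate begins 33 mm from the knob toward the hinge
- strip: a clear acrylic strip, a plain bar 14 x 150 x 8 mm (x, y, z), 30 to 65 g, both ends alike, lying on the counter. Origin: centre of its underside; its length is along its y axis
- strip_mid (a point): the centre of the clear strip, 4 mm above its origin; frame as the strip's
- petri_dish: bystander: loose petri dish, 60 mm diameter, 15 mm high; origin at centre of underside
- red_stopper: bystander: loose rubber stopper, 31 mm diameter, 28 mm high; origin at centre of underside
- amber_vial: bystander: loose small amber bottle with black cap, 33 mm diameter, 86 mm high; origin at centre of underside
- blue_marker: bystander: loose marker pen lying down, 132 mm long along its y, 17 mm wide; origin at centre of underside
- bay_mid (a point): middle of the bay at bed height: 34 mm above the holder's origin; the clamped strip's underside centre comes here, its length along the holder's x. The strip is too long to go in level: put it in tilted 12 to 20 degrees, cup end first and low, at this same height
- lip_edge (a point): top of the free edge of the fixed lip, at holder x = -69, z = 55 mm. The lip covers the bed block's end from x = -83 to -69 (underside z = 50); below it the end wall's inner face is at x = -75 and the bed (top z = 34) reaches to x = -50 mm, with cheeks 22 mm apart inside, up to z = 50 mm
Not all that is in view belongs to the job. There is more than one size of the strip; the job needs the largest.

How it is judged (in metres and radians):
On the way, in this order (a step that is already met when the one before it is completed fails the run):
1. the shade is swung open past its balance and stays there with the gripper away from its knob (value of joint shade above 1.5 rad and distance between the grasp point and shade_knob above 0.05 m), for 0.3 s.
2. the end of the clear strip pushes the sprung cup well back (value of joint spring_cup above 0.012 m and distance between strip_mid and cup_back below 0.082 m), for 0.1 s.
At the end, for the whole second after the job is handed in: Shade at rest open (over 1.5 rad). Clear strip flat, still and released in the bay, clamped between end wall and cup: centre within 3 mm lengthwise, 6 mm sideways, 3 mm in height; length within 0.08 rad, flat side within 0.12 rad of the holder's; cup back 5 to 11 mm (value of joint shade above 1.5 rad and value of joint spring_cup between 0.005 and 0.011 m and x of strip_mid in the frame of holder between -0.003 and 0.003 m and y of strip_mid in the frame of holder between -0.006 and 0.006 m and z of strip_mid in the frame of holder between 0.035 and 0.041 m and angle between the y axis of strip and the x axis of holder, either way round below 0.08 rad and angle between the z axis of strip and the z axis of holder, either way round below 0.12 rad and linear speed of strip below 0.01 m/s); the robot touches nothing.
It fails at once if a bystander (petri dish, stopper, small amber bottle, marker) is moved more than 30 mm (distance of any of petri_dish, red_stopper, amber_vial, blue_marker from where it was at the start of the episode above 0.03 m).
It fails at once if the sprung cup is driven onto its hard stop (pushed back over 21.3 mm) (value of joint spring_cup above 0.0213 m).
It also fails if it takes over 64 s, if anything falls off the work surface, if the arm or the gripper's body presses on something with over 40 N, if the wrist force passes 120 N, or if a joint passes its speed limit or range.

## Working session

There is one attempt and no reset: what is moved stays moved. The work goes in short steps, Python scripts to look and compute and a tool call to move; the robot and the scene stay as the last step left them, time stands still between calls to the robot, and variables do not carry over. Pictures are saved under pics/ and viewed, at most 12 in all, crops included, and the job is handed in when it is done.

Besides the shell and the picture viewer there is one more tool, called as name([rows], argument=value, ...), one row to a line, values as JSON. move_arm: Moves the arm, as the interface text tells. Its arguments: {"type":"object","properties":{"steps":{"type":"array"}},"required":["steps"]}

```bash
mkdir -p pics; ls; cat > h.py <<'E'
import numpy as np, cv2
from scipy.spatial.transform import Rotation as R
from workcell import ctrl, cams
def cam(n):
    o=ctrl.get_obs(); d=cams.get_image(n); K=np.array(d["camera_matrix"])
    if n=="wrist":
        M=np.array(d["mount"]); Rt=R.from_rotvec(o["orientation"]).as_matrix()
        Rc=Rt@M[:3,:3]; t=Rt@M[:3,3]+np.array(o["ee_pos"])
    else:
        t=np.array(d["xyz"]); Rc=np.array(d["rotation"])
        if Rc.shape!=(3,3): Rc=R.from_rotvec(Rc).as_matrix()
    return d["image"],K,Rc,t
def save(n,im,s=1): cv2.imwrite("pics/"+n+".png",cv2.resize(im[:,:,::-1],None,fx=s,fy=s))
def proj(c,P):
    _,K,Rc,t=c; q=(np.atleast_2d(P)-t)@Rc@K.T; return q[:,:2]/q[:,2:]
def onz(c,uv,z):
    _,K,Rc,t=c; d=np.c_[np.atleast_2d(uv),np.ones(len(np.atleast_2d(uv)))]@np.linalg.inv(K).T@Rc.T
    return t+d*((z-t[2])/d[:,2])[:,None]
E
python3 - <<'E'
from h import *
T=["holder","spring_cup","shade","shade_knob","strip","petri_dish","red_stopper","amber_vial","blue_marker"]
for n in ["scene","top"]:
    c=cam(n); save(n,c[0],1.25); print(n,c[3].round(),c[2].round(3).tolist(),c[1].round().tolist())
    for t in T:
        for b in cams.boxes_of(n,t)[:4]: print(t,round(b["p"],2),np.round(b["rect"]))
print(ctrl.get_obs())
E
```

```text
pics
scene [-290.  604. 1102.] [[-0.518, -0.633, 0.576], [-0.856, 0.379, -0.353], [0.005, -0.675, -0.738]] [[458.0, 0.0, 321.0], [0.0, 458.0, 195.0], [0.0, 0.0, 1.0]]
holder 0.97 [361. 179.  93.  69.]
spring_cup 0.7 [342. 196.  12.  18.]
shade 0.59 [384. 161.  43.  36.]
shade_knob 0.86 [383. 163.  46.  33.]
strip 0.66 [397. 217.  35.   7.]
strip 0.62 [260. 244.  46.   8.]
strip 0.49 [200. 240.  18.  26.]
strip 0.41 [361. 179.  91.  70.]
petri_dish 0.81 [354. 240.  21.  18.]
petri_dish 0.25 [315. 270.  40.  21.]
red_stopper 0.37 [315. 270.  47.  24.]
amber_vial 0.56 [272. 188.  11.  26.]
amber_vial 0.15 [363. 178.  87.  66.]
blue_marker 0.69 [313. 271.  43.  22.]
top [ 434.  147. 1010.] [[0.021, -0.999, 0.037], [-0.999, -0.022, -0.036], [0.036, -0.036, -0.999]] [[365.0, 0.0, 316.0], [0.0, 365.0, 196.0], [0.0, 0.0, 1.0]]
holder 0.82 [382. 180. 123.  25.]
spring_cup 0.67 [341. 179.  15.  10.]
spring_cup 0.43 [322. 235.  23.  16.]
shade 0.6 [411. 180.  66.  20.]
shade_knob 0.74 [411. 181.  69.  26.]
strip 0.73 [183. 145.  11.  38.]
strip 0.69 [385. 237.  31.  27.]
strip 0.49 [233. 191.  
[... 218 characters left out ...]
 [409. 178.  68.  25.]
{'t': 1.0, 'qpos': array([-1.23399302e+00,  4.23125612e-01,  1.62988960e+00,  2.28123168e-05,
        1.08861231e+00, -1.90112180e-02]), 'qvel': array([-0.00024396,  0.00178783, -0.00061985, -0.00048727,  0.00192205,
       -0.00041511]), 'joint_torque': array([-9.93784961e-04, -5.44589424e+01, -2.74051720e+01,  6.44597271e-02,
        1.69144920e-02, -1.87931437e-05]), 'ee_pos': array([ 217.73938489, -585.82818726,  222.66315218]), 'orientation': array([-3.09197229e+00, -5.55945447e-01, -2.26820756e-05]), 'ft_force': array([ 0.30664019, -1.07638039, -0.50386265]), 'moment': array([-0.00752029,  0.00161123,  0.05045831]), 'grasp_force': 0.0, 'width': 87.93675042084396}
```

View pics/top.png

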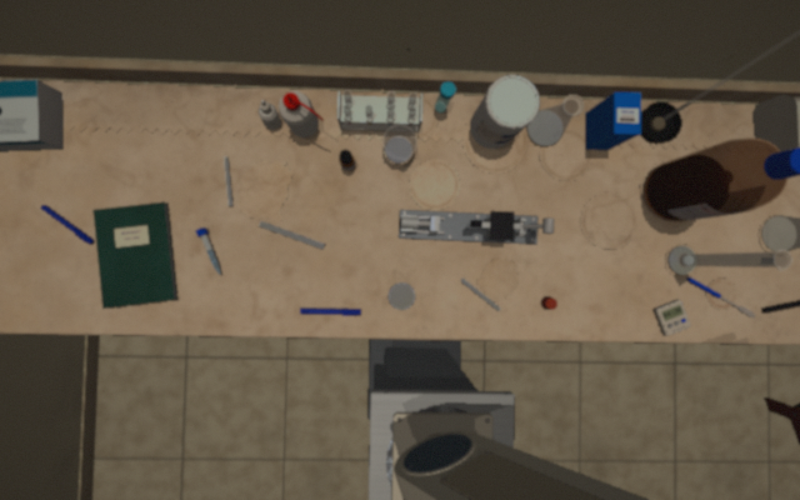

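View pics/scene.png

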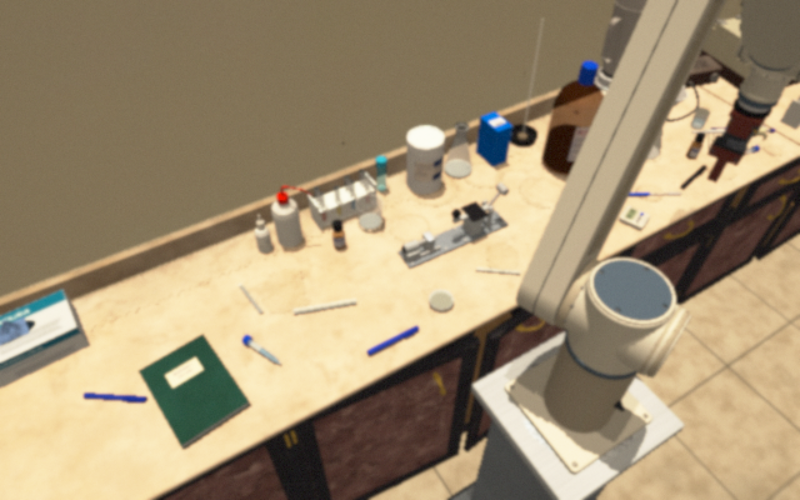

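```bash
python3 - <<'E'
from h import *
for n in ["top","scene"]:
    c=cam(n)
    for m in cams.cut_out(n,"strip")[:4]:
        ys,xs=np.nonzero(m["pixels"]); 
        P=onz(c,np.c_[xs,ys],8)[:,:2].astype(np.float32); r=cv2.minAreaRect(P)
        print(n,"strip",round(m["p"],2),np.round(m["rect"]),"world rect",np.round(r[0]),np.round(r[1]),round(r[2],1),np.round(cv2.boxPoints(r)).tolist())
    for t,z in [("holder",8),("shade_knob",95),("spring_cup",55),("petri_dish",15),("red_stopper",28),("amber_vial",86),("blue_marker",17)]:
        for m in cams.cut_out(n,t)[:1]:
            ys,xs=np.nonzero(m["pixels"]);P=onz(c,np.c_[xs,ys],z)[:,:2].astype(np.float32); r=cv2.minAreaRect(P)
            print(n,t,round(m["p"],2),np.round(r[0]),np.round(r[1]),round(r[2],1))
E
```

```text
top strip 0.66 [179. 145.   6.  40.] world rect [605. 481.] [102.  11.] 5.9 [[553.0, 481.0], [554.0, 471.0], [656.0, 481.0], [655.0, 492.0]]
top strip 0.6 [384. 237.  31.  25.] world rect [367. -77.] [108.  15.] 51.4 [[328.0, -115.0], [339.0, -124.0], [407.0, -39.0], [395.0, -30.0]]
top strip 0.51 [233. 190.  54.  23.] world rect [491. 340.] [143.  15.] 72.7 [[463.0, 275.0], [477.0, 270.0], [520.0, 406.0], [505.0, 411.0]]
top holder 0.89 [519. -66.] [344.  71.] 88.7
top shade_knob 0.8 [ 515. -120.] [ 61. 169.] 1.3
top spring_cup 0.71 [517.  44.] [32. 42.] 1.3
top petri_dish 0.6 [362.  97.] [57. 54.] 1.1
top red_stopper 0.46 [517. -60.] [340.  72.] 88.7
top amber_vial 0.65 [640. 218.] [41. 30.] 1.4
top blue_marker 0.59 [324. 250.] [129.  17.] 89.6
scene strip 0.77 [261. 246.  47.  15.] world rect [487. 340.] [148.  19.] 71.2 [[454.0, 273.0], [472.0, 267.0], [520.0, 407.0], [502.0, 413.0]]
scene strip 0.57 [397. 217.  32.   6.] world rect [366. -77.] [102.  13.] 53.9 [[330.0, -114.0], [341.0, -122.0], [401.0, -39.0], [391.0, -32.0]]
scene holder 0.69 [533. -93.] [131. 401.] 7.5
scene shade_knob 0.89 [ 507. -123.] [ 62. 195.] 8.2
scene spring_cup 0.49 [504.  45.] [37. 60.] 56.6
scene amber_vial 0.46 [613. 232.] [27. 94.] 63.5
scene blue_marker 0.72 [320. 252.] [131.  20.] 89.4
```

The top view shows the holder (about px 382,180 in the 640-wide image), shade closed, cup to the left (world +y). There are three strip-like bars. The one at px (233,190) measures about 145–150 mm and is the target, near (490, 340).

move_arm([
  [[0.44,-0.84,-0.32],0,0],
  [[0.44,-0.84,-0.32],0,0],
  [[0.44,-0.84,-0.32],0,0],
  [[0.44,-0.84,-0.32],0,0],
  [[0.44,-0.84,-0.32],0,0],
  [[0.44,-0.84,-0.32],0,0],
  [[0.44,-0.84,-0.32],0,0],
  [[0.44,-0.84,-0.32],0,0],
  [[0.44,-0.84,-0.32],0,0],
  [[0.44,-0.84,-0.32],0,0],
])

```text
t: 2.73
ee_pos: [247.7, -349.5, 303.1]
orientation: [3.092, 0.556, 0.0]
ft_force: [0.2, 0.2, 0.3]
width: 88.0
grasp_force: 0.0
```

move_arm([
  [[0.95,-0.56,0],0,0],
  [[0.95,-0.56,0],0,0],
  [[0.95,-0.56,0],0,0],
  [[0.95,-0.56,0],0,0],
  [[0.95,-0.56,0],0,0],
  [[0.95,-0.56,0],0,0],
  [[0.95,-0.56,0],0,0],
  [[0.95,-0.56,0],0,0],
  [[0.95,-0.56,0],0,0],
  [[0.95,-0.56,0],0,0],
  [[0.95,-0.56,0],0,0],
  [[0.95,-0.56,0],0,0],
  [[0.95,-0.56,0],0,0],
  [[0.95,-0.56,0],0,0],
  [[0.95,-0.56,0],0,0],
])

```text
t: 3.98
ee_pos: [509.2, -28.4, 302.8]
orientation: [3.092, 0.556, 0.0]
ft_force: [0.4, -0.1, 0.7]
width: 87.6
grasp_force: 0.0
```

move_arm([
  [[0,0,0],-1,0.5],
  [[0,0,0],-1,0.5],
  [[0,0,0],-1,0.5],
  [[0,0,0],-1,0.5],
  [[0,0,0],-1,0.5],
  [[0,0,0],-1,0.5],
  [[0,0,0],-1,0.5],
  [[0,0,0],-1,0.5],
  [[0,0,0],-1,0.5],
  [[0,0,0],-1,0.5],
  [[0,0,0],-1,0.5],
  [[0,0,0],-1,0.5],
  [[0,0,0],-1,0.5],
  [[0,0,0],0,0.5],
  [[0,0,0],0,0.5],
])

```text
t: 5.23
ee_pos: [508.5, -29.7, 302.7]
orientation: [2.312, 2.127, 0.0]
ft_force: [-0.4, 0.2, -0.5]
width: 43.8
grasp_force: 0.0
```

```bash
python3 - <<'E'
from h import *
o=ctrl.get_obs(); print(o["t"],o["ee_pos"].round(1),R.from_rotvec(o["orientation"]).as_matrix().round(3).tolist(),o["width"],o["ft_force"],o["qpos"].round(2))
c=cam("wrist"); save("w1",c[0],1.25); print(c[3].round(),c[2].round(2).tolist(),c[1][0,0])
for t in ["holder","spring_cup","shade_knob","shade","lip_edge"]:
    for b in cams.boxes_of("wrist",t)[:2]: print(t,round(b["p"],2),np.round(b["rect"]))
E
```

```text
5.2333 [508.5 -29.7 302.7] [[0.083, 0.997, 0.0], [0.997, -0.083, -0.0], [0.0, 0.0, -1.0]] 43.797514331170134 [-0.36742095  0.21770728 -0.52710283] [-0.08  0.16  1.8   0.    1.18  0.  ]
[517.  55. 464.] [[1.0, -0.08, -0.03], [-0.08, -0.95, -0.31], [-0.0, 0.31, -0.95]] 356.4883183857309
holder 0.82 [325. 172.  66. 283.]
spring_cup 0.94 [325.  94.  27.  44.]
shade_knob 0.82 [331. 243.  50. 144.]
shade 0.93 [330. 242.  50. 144.]
lip_edge 0.58 [326. 174.  70. 282.]
```

View pics/w1.png

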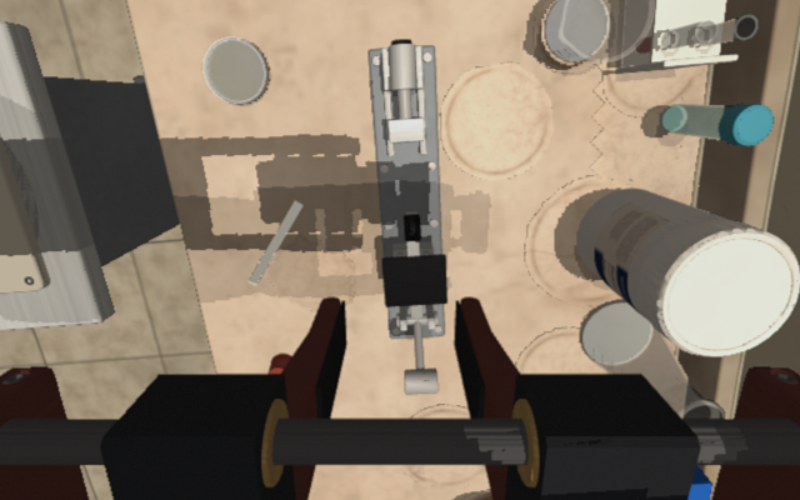

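Wrist view: the plate corners (800-wide px) are about (370,48), (434,45), (443,335), (391,337). The knob is at (412,227) and the cup block spans 388–424 × 118–143. I'll fit the holder pose from the corners.

```bash
python3 - <<'E'
from h import *
c=cam("wrist"); im=c[0]
uv=np.array([[370,48],[434,45],[443,335],[391,337]])/1.25
P=onz(c,uv,8); print("corners",P.round(1).tolist())
print("knob@95",onz(c,np.array([[412,227]])/1.25,95).round(1),"cup front z56",onz(c,np.array([[388,143],[424,142]])/1.25,56).round(1), "back",onz(c,np.array([[388,119],[424,118]])/1.25,56).round(1))
# knob by dark mask
g=im.max(2); sub=g[150:205,310:350]; 
x0,y0=290,25
crop=im[20:300,280:380]; save("w1c",crop,2.1)
t=cam("top"); save("t1c",t[0][140:270,170:470],2.6)
print("knob top dark", proj(t,[[510,-30,95]]))
E
```

```text
corners [[492.0, 105.9, 8.0], [552.2, 103.6, 8.0], [544.8, -202.5, 8.0], [485.0, -200.2, 8.0]]
knob@95 [[518.3 -47.2  95. ]] cup front z56 [[502.7  21.5  56. ]
 [534.9  19.7  56. ]] back [[504.6  42.1  56. ]
 [536.2  40.3  56. ]]
knob top dark [[373.81559371 181.03744695]]
```

View pics/w1c.png

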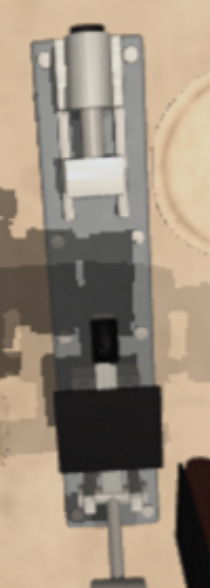

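move_arm([
  [[-0.72,0,0],-0.7,0.5],
  [[0,0.4,0],0,0.5],
  [[0,0,0.98],0,0.5],
  [[0,0,0.98],0,0.5],
  [[0,0,0.98],0,0.5],
  [[0,0,0.98],0,0.5],
  [[0,0,0.98],0,0.5],
  [[0,0,0.98],0,0.5],
  [[0,0,0.98],0,0.5],
  [[0,0,0],0,0.5],
])

```text
t: 6.47
ee_pos: [514.7, -47.3, 127.2]
orientation: [-2.241, -2.194, 0.007]
ft_force: [-0.8, -0.2, 1.0]
width: 43.7
grasp_force: 0.0
```

```bash
python3 - <<'E'
from h import *
o=ctrl.get_obs(); print(o["t"],o["ee_pos"].round(1),R.from_rotvec(o["orientation"]).as_matrix().round(3).tolist(),o["width"])
c=cam("wrist"); save("w2",c[0],1.25)
print(proj(c,[[518.3,-48,95],[519.6,21,56],[518.3,-48,107]])*1.25)
E
```

```text
6.4667 [514.7 -47.3 127.2] [[0.021, 1.0, -0.007], [1.0, -0.021, 0.001], [0.001, -0.007, -1.0]] 43.74302072261198
[[406.08769397 292.99298969]
 [405.95348892 136.96975943]
 [406.23671679 303.90177447]]
```

View pics/w2.png

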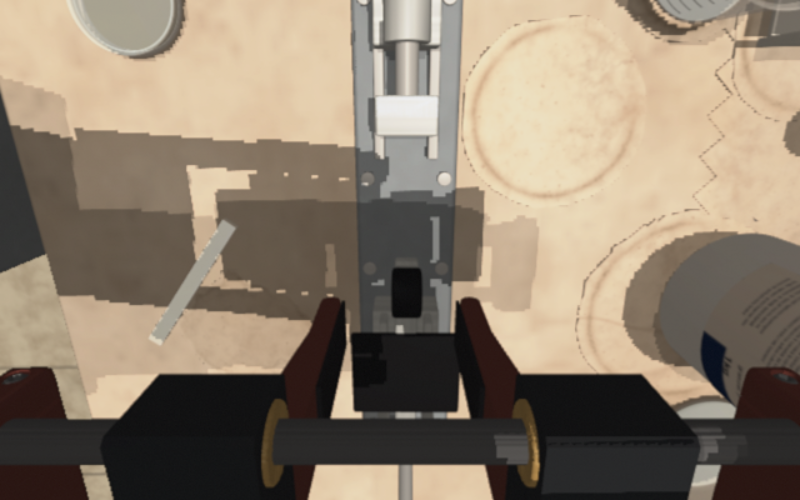

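The knob (406,293) and cup front edge (407,136) match the predicted points, so the holder origin is about (518.4, -38) with yaw 88.7°. Next I descend and pinch.

move_arm([
  [[0,0.14,0],0,0.5],
  [[0,0,0.64],0,0.5],
  [[0,0,0.64],0,0.5],
  [[0,0,0.6],0,0.5],
  [[0,0,0],0,0.5],
  [[0,0,0],0,0.9],
  [[0,0,0],0,0.9],
  [[0,0,0],0,0.9],
  [[0,0,0],0,0.9],
  [[0,0,0],0,0.9],
])

```text
t: 7.35
ee_pos: [517.6, -47.8, 84.6]
orientation: [-2.24, -2.197, 0.006]
ft_force: [-17.1, -0.6, 14.1]
width: 14.3
grasp_force: 8.3
```

move_arm([
  [[0,0,-0.08],0,0.9],
  [[0,0,0],0,0.9],
])

```text
t: 7.52
ee_pos: [517.4, -48.0, 85.9]
orientation: [-2.24, -2.197, 0.006]
ft_force: [-6.3, -2.9, -2.3]
width: 13.7
grasp_force: 30.0
```

move_arm([
  [[-0.12,0,-0.39],0,0.9],
  [[-0.16,0,-0.38],0,0.9],
  [[-0.2,0,-0.36],0,0.9],
  [[-0.23,0,-0.34],0,0.9],
  [[-0.26,0,-0.32],0,0.9],
  [[-0.29,0,-0.29],0,0.9],
  [[-0.32,0,-0.26],0,0.9],
  [[-0.34,0,-0.23],0,0.9],
  [[-0.36,0,-0.19],0,0.9],
  [[-0.38,0,-0.15],0,0.9],
  [[-0.4,0,-0.11],0,0.9],
  [[-0.41,0,-0.07],0,0.9],
  [[-0.41,0,-0.03],0,0.9],
  [[0,0,0],0,0.9],
  [[0,0,0],0,0.9],
])

```text
t: 8.77
ee_pos: [515.3, -144.9, 164.3]
orientation: [-2.24, -2.195, 0.006]
ft_force: [-10.9, 0.3, 2.1]
width: 13.8
grasp_force: 30.0
```

move_arm([
  [[0,0,0],0,0.5],
  [[0,0,0],0,0.5],
  [[0,0,0],0,0.5],
  [[0,0,-0.5],0,0.5],
  [[0,0,-0.8],0,0.5],
  [[0,0,-0.8],0,0.5],
  [[0.4,0,-0.8],0,0.5],
  [[1,0,-0.8],0,0.4],
  [[1,0,0],0,0.4],
  [[1,0,0],0,0.4],
  [[1,0,0],0,0.4],
  [[1,0,0],0,0.4],
])

```text
t: 9.77
ee_pos: [521.9, -8.7, 257.8]
orientation: [2.242, 2.198, 0.003]
ft_force: [0.6, 0.3, -0.7]
width: 52.8
grasp_force: 0.0
```

```bash
python3 - <<'E'
from h import *
o=ctrl.get_obs(); print(o["t"],o["ee_pos"].round(1),o["width"],o["ft_force"].round(1))
H=np.array([518.4,-38,0]); e=np.array([.023,1,0])
print("open knob px top", )
c=cam("top"); print(proj(c,[H+e*-152+[0,0,164]]),[ (round(b["p"],2),np.round(b["rect"])) for b in cams.boxes_of("top","shade_knob")[:2]])
c=cam("scene"); print(proj(c,[H+e*-152+[0,0,164]]),[ (round(b["p"],2),np.round(b["rect"])) for b in cams.boxes_of("scene","shade_knob")[:2]])
for n in ["top","scene"]:
    c=cam(n)
    for m in cams.cut_out(n,"strip")[:4]:
        ys,xs=np.nonzero(m["pixels"]); 
        P=onz(c,np.c_[xs,ys],4)[:,:2].astype(np.float32); r=cv2.minAreaRect(P)
        if np.linalg.norm(np.array(r[0])-[490,340])<30: print(n,round(m["p"],2),np.round(r[0],1),np.round(r[1]),round(r[2],1))
E
```

```text
9.7667 [521.9  -8.7 257.8] 52.84905531038728 [ 0.6  0.3 -0.7]
open knob px top
[[447.00118823 178.27141865]] [(0.83, array([435., 184.,  35.,  15.]))]
[[403.40272303 138.87041526]] [(0.62, array([398., 157.,  22.,  38.]))]
top 0.85 [490.8 341. ] [151.  15.] 71.3
scene 0.76 [489.3 337.9] [145.  22.] 69.5
```

move_arm([
  [[0.93,-0.13,0.22],0,0.4],
  [[0.93,-0.13,0.22],0,0.4],
  [[0.93,-0.13,0.22],0,0.4],
  [[0.93,-0.13,0.22],0,0.4],
  [[0.93,-0.13,0.22],0,0.4],
  [[0.93,-0.13,0.22],0,0.4],
  [[0.93,-0.13,0.22],0,0.4],
  [[0.93,-0.13,0.22],0,0.4],
  [[0.93,-0.13,0.22],0,0.4],
  [[0.93,-0.13,0.22],0,0.4],
  [[0.93,-0.13,0.22],0,0.4],
  [[0.93,-0.13,0.22],0,0.4],
  [[0.93,-0.13,0.22],0,0.4],
  [[0.93,-0.13,0.22],0,0.4],
  [[0,0,0],0.86,0.4],
  [[0,0,0],0.86,0.4],
  [[0,0,0],0.86,0.4],
  [[0,0,0],0.86,0.4],
  [[0,0,0],0,0.4],
])

```text
t: 11.75
ee_pos: [482.7, 315.7, 179.5]
orientation: [2.55, 1.835, -0.0]
ft_force: [-0.4, 0.4, 0.7]
width: 52.6
grasp_force: 0.0
```

```bash
cat > strip.py <<'E'
from h import *
def look(z=4):
    o=ctrl.get_obs(); Rt=R.from_rotvec(o["orientation"]).as_matrix(); print(o["t"],o["ee_pos"].round(1),Rt.round(3)[:,0],round(o["width"],1),o["ft_force"].round(1),o["qpos"].round(2))
    c=cam("wrist")
    for m in cams.cut_out("wrist","strip")[:3]:
        p=m["pixels"].astype(np.uint8); ys,xs=np.nonzero(p)
        P=onz(c,np.c_[xs,ys],z)[:,:2].astype(np.float32); r=cv2.minAreaRect(P)
        print(round(m["p"],2),np.round(m["rect"]),np.round(r[0],1),np.round(r[1],1),round(r[2],1),cv2.boxPoints(r).round().tolist())
    return c
E
python3 - <<'E'
from strip import *
c=look(); save("w3",c[0],1.25)
E
```

```text
11.75 [482.7 315.7 179.5] [ 0.318  0.948 -0.   ] 52.6 [-0.4  0.4  0.7] [ 0.56  0.41  1.77 -0.    0.96  0.88]
0.72 [320. 145.  15. 158.] [491.1 339.8] [151.5  14.3] 71.1 [[460.0, 270.0], [473.0, 266.0], [522.0, 409.0], [509.0, 414.0]]
```

View pics/w3.png

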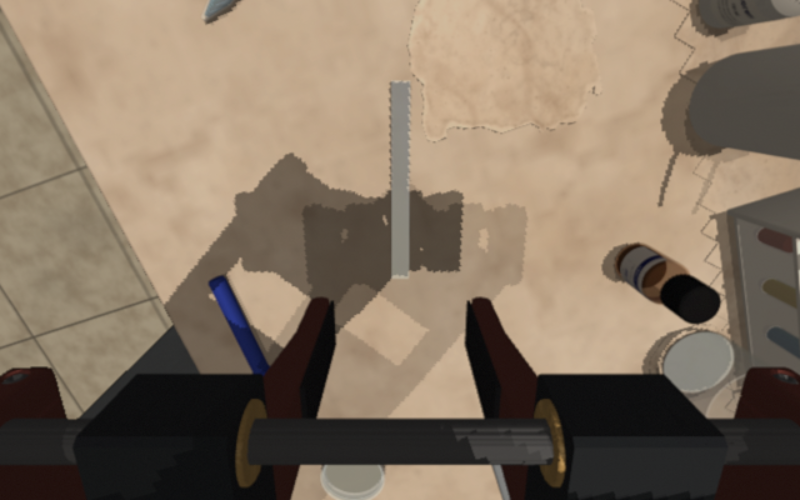

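The strip is in view at px (400,180), with its centre at (491,340), and is aligned with the tool. The grip point is about 25 mm behind the centre as planned, so I descend and grip.

move_arm([
  [[0,0,0.95],0,0.5],
  [[0,0,0.95],0,0.5],
  [[0,0,0.95],0,0.5],
  [[0,0,0.95],0,0.5],
  [[0,0,0.95],0,0.5],
  [[0,0,0.95],0,0.5],
  [[0,0,0.8],0,0.5],
  [[0,0,0.4],0,0.5],
  [[0,0,0.2],0,0.5],
  [[0,0,0],0,0.5],
  [[0,0,0],0,0.5],
  [[0,0,0],0,0.5],
])

```text
t: 12.85
ee_pos: [482.9, 316.8, 3.3]
orientation: [2.546, 1.84, 0.003]
ft_force: [0.7, -0.9, -0.8]
width: 44.1
grasp_force: 0.0
```

move_arm([
  [[0,0,0.06],0,0.5],
  [[0,0,0],0,0.9],
  [[0,0,0],0,0.9],
  [[0,0,0],0,0.9],
  [[0,0,0],0,0.9],
  [[0,0,0],0,0.9],
  [[0,0,0],0,0.9],
])

```text
t: 13.43
ee_pos: [482.2, 316.4, 0.8]
orientation: [2.547, 1.84, 0.0]
ft_force: [-0.2, 0.0, 1.1]
width: 13.8
grasp_force: 30.0
```

move_arm([
  [[0,0,-0.4],0,0.9],
  [[0,0,-0.8],0,0.9],
  [[0,0,-1],0,0.9],
  [[0,0,-1],0,0.9],
  [[-0.9,0.55,0],0,0.9],
  [[-0.9,0.55,0],0,0.9],
  [[-0.9,0.55,0],0,0.9],
  [[-0.9,0.55,0],0,0.9],
  [[-0.9,0.55,0],0,0.9],
  [[-0.9,0.55,0],0,0.9],
  [[-0.9,0.55,0],0,0.9],
  [[0,0,0],-0.86,0.9],
  [[0,0,0],-0.86,0.9],
  [[0,0,0],-0.86,0.9],
  [[0,0,0],-0.86,0.9],
  [[0,0,0],0,0.9],
  [[0,0,0],0,0.9],
])

```text
t: 14.85
ee_pos: [524.0, 136.6, 81.1]
orientation: [2.245, 2.197, 0.0]
ft_force: [-0.2, -0.1, -0.6]
width: 13.6
grasp_force: 30.0
```

```bash
cat > tilt.py <<'E'
from h import *
def tool():
    o=ctrl.get_obs(); Rt=R.from_rotvec(o["orientation"]).as_matrix()
    H=np.array([518.4,-38,0]); a=np.radians(88.7); Rh=np.array([[np.cos(a),-np.sin(a),0],[np.sin(a),np.cos(a),0],[0,0,1]])
    print("t",round(o["t"],2),"world",o["ee_pos"].round(1),"holder",(Rh.T@(o["ee_pos"]-H)).round(1),"yaw rel",round(float(np.degrees(np.arctan2(*(Rh.T@Rt[:,0])[[1,0]]))),2),"w",round(o["width"],1),"F holder",(Rh.T@o["ft_force"]).round(1))
    return o,Rt
def strip():
    o,Rt=tool(); c=cam("wrist")
    for m in cams.cut_out("wrist","strip")[:1]:
        p=m["pixels"]; rows=np.nonzero(p.any(1))[0]; w=p.sum(1); r0=rows[0]
        cc=[np.nonzero(p[r])[0].mean() for r in rows[2:12]]
        print("p",round(m["p"],2),"top row",r0,"rows",len(rows),"width near end",w[r0+2:r0+10].mean(),"col",np.mean(cc))
    for th in [0,8,12,14,16,18,20]:
        t=np.radians(th); ux=np.array([np.cos(t),0,np.sin(t)]); n=np.array([-np.sin(t)*-1,0,-np.cos(t)])  # tool frame, z down
        cen=np.array([0,0,-3.2])
        top=[cen+100*ux+4*n+[0,s,0] for s in(-7,7)]
        w=[Rt@q+o["ee_pos"] for q in top]; q=proj(c,w); print(th,"row",q[:,1].mean().round(1),"width",abs(q[0,0]-q[1,0]).round(1),"col",q[:,0].mean().round(1))
    return c
E
python3 - <<'E'
from tilt import *
strip()
E
```

```text
t 14.85 world [524.  136.6  81.1] holder [174.7  -1.7  81.1] yaw rel 0.06 w 13.6 F holder [-0.1  0.2 -0.6]
p 0.73 top row 247 rows 86 width near end 16.875 col 299.30821661998135
0 row 42.5 width 35.1 col 317.5
8 row 46.9 width 32.1 col 317.8
12 row 50.6 width 30.7 col 317.9
14 row 52.7 width 30.1 col 317.9
16 row 55.0 width 29.5 col 318.0
18 row 57.5 width 28.9 col 318.0
20 row 60.1 width 28.3 col 318.1
```

move_arm([
  [[0,-0.07,0.4],0,0.9],
  [[0,0,0.4],0,0.9],
  [[0,0,0],0,0.9],
  [[0,0,0],0,0.9],
])

```text
t: 15.28
ee_pos: [521.3, 136.5, 59.5]
orientation: [-2.242, -2.198, 0.003]
ft_force: [0.2, 0.4, -0.5]
width: 13.5
grasp_force: 30.0
```

move_arm([
  [[0,0,0.1],0,0.9],
  [[0,0,0],0,0.9],
])

```text
t: 15.45
ee_pos: [522.2, 136.7, 57.8]
orientation: [-2.243, -2.2, 0.001]
ft_force: [0.5, 0.3, -0.9]
width: 13.4
grasp_force: 30.0
```

move_arm([
  [[0,0,0.1],0,0.9],
  [[0,0,0],0,0.9],
])

```text
t: 15.62
ee_pos: [522.5, 136.8, 55.9]
orientation: [2.243, 2.199, 0.001]
ft_force: [-1.0, 0.5, 4.7]
width: 13.6
grasp_force: 30.0
```

move_arm([
  [[0,0,0.1],0,0.9],
  [[0,0,0],0,0.9],
])

```text
t: 15.78
ee_pos: [522.6, 136.9, 53.6]
orientation: [2.243, 2.199, 0.001]
ft_force: [-1.5, 2.1, 5.6]
width: 13.8
grasp_force: 30.0
```

move_arm([
  [[0,0,0.1],0,0.9],
  [[0,0,0.1],0,0.9],
  [[0,0,0.1],0,0.9],
  [[0,0,0],0,0.9],
])

```text
t: 16.12
ee_pos: [522.6, 136.9, 46.1]
orientation: [2.243, 2.199, 0.001]
ft_force: [-0.3, 1.5, 5.5]
width: 14.0
grasp_force: 30.0
```

```bash
python3 - <<'E'
from tilt import *
c=strip(); im=c[0]; save("w4",im[0:330,220:420],2.0)
g=cv2.cvtColor(im,cv2.COLOR_RGB2GRAY).astype(int)
print(g[36:72,310:326].mean(1).round().astype(int).tolist())
E
```

```text
t 16.12 world [522.6 136.9  46.1] holder [174.9  -0.2  46.1] yaw rel 0.18 w 14.0 F holder [1.5 0.3 5.5]
p 0.58 top row 52 rows 283 width near end 29.625 col 319.75
0 row 42.5 width 35.1 col 317.5
8 row 46.9 width 32.1 col 317.8
12 row 50.6 width 30.7 col 317.9
14 row 52.7 width 30.1 col 317.9
16 row 55.0 width 29.5 col 318.0
18 row 57.5 width 28.9 col 318.0
20 row 60.1 width 28.3 col 318.1
[185, 185, 185, 185, 184, 184, 184, 184, 183, 183, 183, 183, 183, 182, 182, 182, 177, 195, 204, 205, 205, 204, 180, 168, 168, 163, 160, 153, 147, 145, 145, 145, 145, 145, 145, 145]
```

View pics/w4.png

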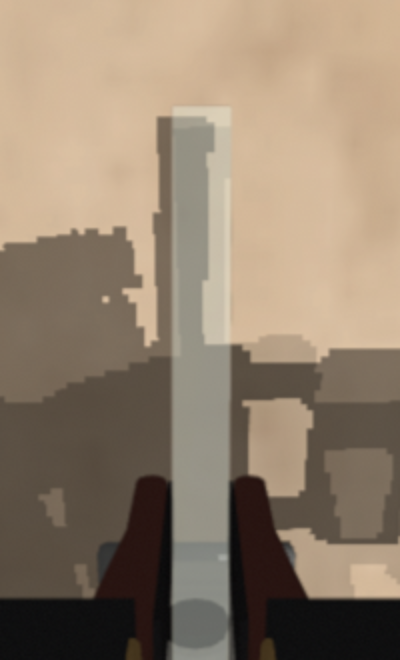

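The strip is tilted, with its end edge at row about 52.5 and width about 29.6 px, so roughly 15°. To calibrate the end's height exactly, I'll touch it lightly on the counter.

move_arm([
  [[0,0,-0.32],0,0.9],
  [[0.8,0,0],0,0.9],
  [[0.8,0,0],0,0.9],
  [[0.8,0,0],0,0.9],
  [[0,0,0.4],0,0.9],
  [[0,0,0.44],0,0.9],
  [[0,0,0],0,0.9],
  [[0,0,0],0,0.9],
])

```text
t: 16.88
ee_pos: [522.3, 195.5, 31.6]
orientation: [-2.243, -2.198, 0.004]
ft_force: [-0.2, -0.5, -0.4]
width: 13.6
grasp_force: 30.0
```

move_arm([
  [[0,0,0.06],0,0.9],
  [[0,0,0],0,0.9],
])

```text
t: 17.05
ee_pos: [523.4, 195.9, 31.0]
orientation: [-2.244, -2.199, 0.001]
ft_force: [0.5, -0.2, 0.4]
width: 13.7
grasp_force: 30.0
```

move_arm([
  [[0,0,0.06],0,0.9],
  [[0,0,0],0,0.9],
])

```text
t: 17.22
ee_pos: [523.5, 196.3, 29.7]
orientation: [2.243, 2.199, 0.0]
ft_force: [0.5, -0.2, -1.0]
width: 14.3
grasp_force: 30.0
```

move_arm([
  [[0,0,0.06],0,0.9],
  [[0,0,0],0,0.9],
])

```text
t: 17.38
ee_pos: [523.4, 196.5, 28.1]
orientation: [-2.243, -2.2, 0.0]
ft_force: [-0.1, -0.4, -0.9]
width: 14.0
grasp_force: 30.0
```

move_arm([
  [[0,0,0.06],0,0.9],
  [[0,0,0],0,0.9],
])

```text
t: 17.55
ee_pos: [523.3, 196.6, 26.5]
orientation: [-2.243, -2.2, 0.0]
ft_force: [-0.5, -0.6, -0.6]
width: 13.8
grasp_force: 30.0
```

move_arm([
  [[0,0,0.06],0,0.9],
  [[0,0,0],0,0.9],
])

```text
t: 17.72
ee_pos: [523.3, 196.6, 24.9]
orientation: [-2.243, -2.2, 0.0]
ft_force: [-0.0, 0.5, -0.1]
width: 13.9
grasp_force: 30.0
```

move_arm([
  [[0,0,0.06],0,0.9],
  [[0,0,0],0,0.9],
])

```text
t: 17.88
ee_pos: [523.3, 196.6, 23.5]
orientation: [-2.243, -2.2, 0.0]
ft_force: [-0.2, 0.4, -1.6]
width: 13.8
grasp_force: 30.0
```

```bash
python3 - <<'E'
from tilt import *
c=strip(); o=ctrl.get_obs(); print(o["ft_force"],o["moment"])
g=cv2.cvtColor(c[0],cv2.COLOR_RGB2GRAY).astype(int)
print(g[36:72,312:328].mean(1).round().astype(int).tolist())
E
```

```text
t 17.88 world [523.3 196.6  23.5] holder [234.7   0.5  23.5] yaw rel 0.19 w 13.8 F holder [ 0.4  0.2 -1.6]
p 0.91 top row 52 rows 283 width near end 31.0 col 320.0
0 row 42.5 width 35.1 col 317.5
8 row 46.9 width 32.1 col 317.8
12 row 50.6 width 30.7 col 317.9
14 row 52.7 width 30.1 col 317.9
16 row 55.0 width 29.5 col 318.0
18 row 57.5 width 28.9 col 318.0
20 row 60.1 width 28.3 col 318.1
[ 0.83830411 -0.53122801 -0.79192577] [-0.02550008 -0.09549143 -0.01380122]
[190, 190, 189, 189, 188, 188, 188, 188, 188, 187, 187, 187, 187, 188, 187, 182, 196, 175, 161, 161, 161, 161, 159, 150, 146, 146, 146, 146, 146, 146, 146, 146, 146, 146, 146, 146]
```

move_arm([
  [[0,0,0.06],0,0.9],
  [[0,0,0],0,0.9],
])

```text
t: 18.15
ee_pos: [523.3, 196.6, 22.0]
orientation: [-2.243, -2.2, 0.0]
ft_force: [0.0, -0.4, -0.8]
width: 13.5
grasp_force: 30.0
```

```bash
python3 - <<'E'
from tilt import *
c=strip(); o=ctrl.get_obs(); print(o["ft_force"],o["moment"])
g=cv2.cvtColor(c[0],cv2.COLOR_RGB2GRAY).astype(int)
print(g[36:72,312:328].mean(1).round().astype(int).tolist())
E
```

```text
t 18.15 world [523.3 196.6  22. ] holder [234.7   0.4  22. ] yaw rel 0.19 w 13.5 F holder [-0.4 -0.1 -0.8]
p 0.73 top row 52 rows 283 width near end 30.0 col 320.45
0 row 42.5 width 35.1 col 317.5
8 row 46.9 width 32.1 col 317.8
12 row 50.6 width 30.7 col 317.9
14 row 52.7 width 30.1 col 317.9
16 row 55.0 width 29.5 col 318.0
18 row 57.5 width 28.9 col 318.0
20 row 60.1 width 28.3 col 318.1
[ 0.20233228  0.63081617 -0.59358761] [ 0.01640152 -0.08884876  0.00468123]
[190, 190, 190, 189, 188, 188, 188, 188, 188, 187, 187, 187, 187, 188, 188, 180, 175, 165, 161, 161, 162, 161, 152, 147, 146, 146, 146, 146, 146, 146, 146, 146, 146, 146, 146, 146]
```

move_arm([
  [[0,0,0.06],0,0.9],
  [[0,0,0],0,0.9],
])

```text
t: 18.42
ee_pos: [523.3, 196.6, 20.5]
orientation: [-2.243, -2.2, 0.0]
ft_force: [0.1, -0.5, -0.3]
width: 13.3
grasp_force: 30.0
```

move_arm([
  [[0,0,0.06],0,0.9],
  [[0,0,0],0,0.9],
])

```text
t: 18.58
ee_pos: [523.3, 196.6, 19.0]
orientation: [-2.243, -2.2, 0.0]
ft_force: [0.1, 0.1, -0.7]
width: 13.6
grasp_force: 30.0
```

```bash
python3 - <<'E'
from tilt import *
c=strip(); o=ctrl.get_obs(); print(o["ft_force"],o["moment"])
g=cv2.cvtColor(c[0],cv2.COLOR_RGB2GRAY).astype(int); save("w5",c[0][0:330,220:420],2.0)
print(g[36:72,312:328].mean(1).round().astype(int).tolist())
E
```

```text
t 18.58 world [523.3 196.6  19. ] holder [234.7   0.4  19. ] yaw rel 0.18 w 13.6 F holder [ 0.1 -0.1 -0.7]
p 0.69 top row 52 rows 283 width near end 31.0 col 320.0
0 row 42.5 width 35.1 col 317.5
8 row 46.9 width 32.1 col 317.8
12 row 50.6 width 30.7 col 317.9
14 row 52.7 width 30.1 col 317.9
16 row 55.0 width 29.5 col 318.0
18 row 57.5 width 28.9 col 318.0
20 row 60.1 width 28.3 col 318.1
[-0.54342944 -1.01035242 -0.24550918] [-0.02750363 -0.0651286  -0.03540847]
[190, 190, 189, 188, 188, 188, 188, 188, 187, 187, 187, 187, 188, 188, 189, 181, 165, 155, 148, 146, 146, 146, 146, 146, 146, 146, 146, 146, 146, 146, 146, 146, 146, 146, 146, 146]
```

View pics/w5.png

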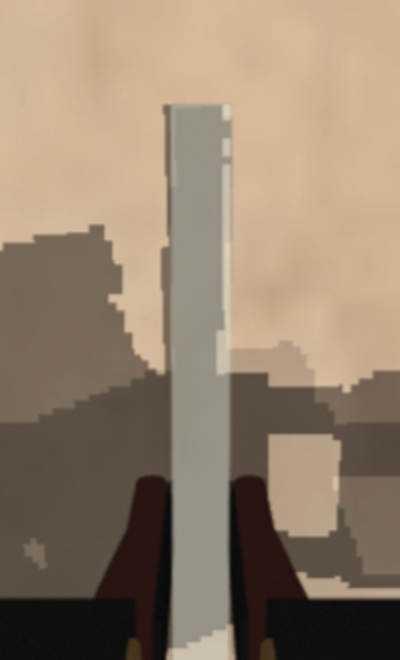

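move_arm([
  [[0,0,0.06],0,0.9],
  [[0,0,0],0,0.9],
  [[0,0,0],0,0.9],
])

```text
t: 18.93
ee_pos: [523.5, 196.6, 17.8]
orientation: [2.243, 2.2, 0.0]
ft_force: [-0.0, -1.8, 2.1]
width: 14.0
grasp_force: 30.0
```

move_arm([
  [[0,0,0.06],0,0.9],
  [[0,0,0],0,0.9],
  [[0,0,0],0,0.9],
])

```text
t: 19.18
ee_pos: [523.6, 196.6, 16.3]
orientation: [2.243, 2.199, 0.0]
ft_force: [-0.4, -2.3, 3.9]
width: 13.6
grasp_force: 30.0
```

move_arm([
  [[0,0,0.06],0,0.9],
  [[0,0,0],0,0.9],
  [[0,0,0],0,0.9],
])

```text
t: 19.43
ee_pos: [523.5, 196.6, 14.7]
orientation: [2.243, 2.2, 0.0]
ft_force: [-0.5, -3.4, 3.1]
width: 13.6
grasp_force: 30.0
```

```bash
python3 - <<'E'
from tilt import *
c=strip(); o=ctrl.get_obs(); print(o["ft_force"],o["moment"])
g=cv2.cvtColor(c[0],cv2.COLOR_RGB2GRAY).astype(int)
print(g[36:72,312:328].mean(1).round().astype(int).tolist())
E
```

```text
t 19.43 world [523.5 196.6  14.7] holder [2.346e+02 2.000e-01 1.470e+01] yaw rel 0.18 w 13.6 F holder [-3.4  0.4  3.1]
p 0.61 top row 49 rows 286 width near end 32.125 col 319.55
0 row 42.5 width 35.1 col 317.5
8 row 46.9 width 32.1 col 317.8
12 row 50.6 width 30.7 col 317.9
14 row 52.7 width 30.1 col 317.9
16 row 55.0 width 29.5 col 318.0
18 row 57.5 width 28.9 col 318.0
20 row 60.1 width 28.3 col 318.1
[ 0.67261196 -3.49262678  3.21234167] [-0.24125189 -0.13916395 -0.03188885]
[190, 189, 189, 189, 188, 188, 188, 188, 187, 187, 188, 188, 188, 186, 199, 177, 162, 151, 146, 147, 147, 147, 147, 147, 147, 147, 147, 147, 147, 147, 147, 147, 147, 147, 147, 147]
```

The clean counter contact at z≈18.3, combined with the barrel contact, gives a tilt of about 12°, now reduced to about 10°, with the strip slipped up about 3 mm in the pads. I'll redo it on the barrel, pressing deeper.

move_arm([
  [[0,0,-0.8],0,0.9],
  [[0,0,-0.8],0,0.9],
  [[0,0,-0.6],0,0.9],
  [[-0.8,0,0],0,0.9],
  [[-0.8,0,0],0,0.9],
  [[-0.79,0,0],0,0.9],
  [[0,0,0.4],0,0.9],
  [[0,0,0.2],0,0.9],
  [[0,0,0.1],0,0.9],
  [[0,0,0.1],0,0.9],
  [[0,0,0.1],0,0.9],
  [[0,0,0.1],0,0.9],
  [[0,0,0.1],0,0.9],
  [[0,0,0],0,0.9],
  [[0,0,0],0,0.9],
])

```text
t: 20.78
ee_pos: [522.3, 137.5, 42.3]
orientation: [-2.242, -2.2, -0.0]
ft_force: [-1.0, -0.4, 4.4]
width: 13.2
grasp_force: 30.0
```

move_arm([
  [[0,0,-0.4],0,0.9],
  [[0.8,0,0],0,0.9],
  [[0.8,0,0],0,0.9],
  [[0.8,0,0],0,0.9],
  [[0,0,0.5],0,0.9],
  [[0,0,0.38],0,0.9],
  [[0,0,0],0,0.9],
  [[0,0,0],0,0.9],
])

```text
t: 21.45
ee_pos: [522.3, 195.9, 29.2]
orientation: [-2.243, -2.199, 0.004]
ft_force: [-0.1, 0.6, -1.4]
width: 13.6
grasp_force: 30.0
```

move_arm([
  [[0,0,0.06],0,0.9],
  [[0,0,0],0,0.9],
  [[0,0,0],0,0.9],
])

```text
t: 21.7
ee_pos: [523.6, 196.4, 28.8]
orientation: [2.244, 2.199, 0.0]
ft_force: [0.8, -0.0, 0.3]
width: 13.6
grasp_force: 30.0
```

move_arm([
  [[0,0,0.06],0,0.9],
  [[0,0,0],0,0.9],
  [[0,0,0],0,0.9],
])

```text
t: 21.95
ee_pos: [523.5, 196.8, 27.3]
orientation: [2.243, 2.2, 0.0]
ft_force: [0.8, -0.3, -0.8]
width: 13.7
grasp_force: 30.0
```

```bash
python3 - <<'E'
from tilt import *
c=strip(); g=cv2.cvtColor(c[0],cv2.COLOR_RGB2GRAY).astype(int)
print(g[36:72,312:328].mean(1).round().astype(int).tolist())
E
```

```text
t 21.95 world [523.5 196.8  27.3] holder [234.9   0.3  27.3] yaw rel 0.18 w 13.7 F holder [-0.3 -0.8 -0.8]
p 0.63 top row 57 rows 278 width near end 30.0 col 319.5
0 row 42.5 width 35.1 col 317.5
8 row 46.9 width 32.1 col 317.8
12 row 50.6 width 30.7 col 317.9
14 row 52.7 width 30.1 col 317.9
16 row 55.0 width 29.5 col 318.0
18 row 57.5 width 28.9 col 318.0
20 row 60.1 width 28.3 col 318.1
[190, 189, 189, 189, 189, 188, 188, 188, 188, 188, 187, 187, 187, 187, 188, 188, 188, 188, 188, 188, 188, 191, 171, 155, 147, 145, 145, 145, 145, 145, 145, 145, 145, 145, 145, 145]
```

move_arm([
  [[0,0,0.05],0,0.9],
  [[0,0,0],0,0.9],
  [[0,0,0],0,0.9],
])

```text
t: 22.3
ee_pos: [523.3, 196.9, 25.9]
orientation: [-2.243, -2.2, 0.0]
ft_force: [0.2, -0.1, -0.8]
width: 13.8
grasp_force: 30.0
```

move_arm([
  [[0,0,0.05],0,0.9],
  [[0,0,0],0,0.9],
  [[0,0,0],0,0.9],
])

```text
t: 22.55
ee_pos: [523.5, 196.9, 24.7]
orientation: [2.243, 2.2, 0.0]
ft_force: [-0.2, 0.3, -0.8]
width: 13.8
grasp_force: 30.0
```

move_arm([
  [[0,0,0.05],0,0.9],
  [[0,0,0],0,0.9],
  [[0,0,0],0,0.9],
])

```text
t: 22.8
ee_pos: [523.5, 196.9, 23.5]
orientation: [2.243, 2.2, 0.0]
ft_force: [0.8, -0.8, 1.8]
width: 13.6
grasp_force: 30.0
```

move_arm([
  [[0,0,-0.9],0,0.9],
  [[0,0,-0.9],0,0.9],
  [[0,0,-0.9],0,0.9],
  [[-0.93,0,0],0,0.9],
  [[-0.93,0,0],0,0.9],
  [[-0.93,0,0],0,0.9],
  [[-0.93,0,0],0,0.9],
  [[-0.93,0,0],0,0.9],
  [[-0.93,0,0],0,0.9],
  [[-0.93,0,0],0,0.9],
  [[-0.93,0,0],0,0.9],
  [[-0.93,0,0],0,0.9],
  [[-0.93,0,0],0,0.9],
  [[-0.93,0,0],0,0.9],
  [[-0.9,0,0],0,0.9],
  [[0,0,0],0,0.9],
  [[0,0,0],0,0.9],
])

```text
t: 24.22
ee_pos: [517.8, -82.0, 90.8]
orientation: [-2.245, -2.197, -0.0]
ft_force: [-0.1, 0.7, -0.6]
width: 13.9
grasp_force: 30.0
```

```bash
python3 - <<'E'
from tilt import *
tool(); c=cam("wrist"); save("w6",c[0],1.25)
E
```

```text
t 24.22 world [517.8 -82.   90.8] holder [-44.   -0.4  90.8] yaw rel 0.05 w 13.9 F holder [ 0.7  0.1 -0.6]
```

View pics/w6.png

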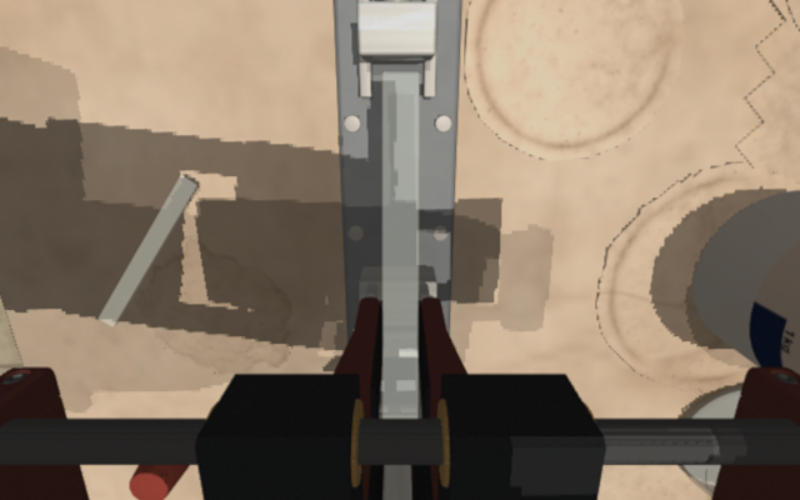

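The strip end at (401,72) lies just in front of the cup edge (row 57, centre col 397.5), about 1.3 mm to the right. I'll correct sideways and lower.

move_arm([
  [[-0.04,-0.05,0.4],0,0.9],
  [[0,0,0.4],0,0.9],
  [[0,0,0.4],0,0.9],
  [[0,0,0],0,0.9],
  [[0,0,0],0,0.9],
])

```text
t: 24.68
ee_pos: [515.9, -81.6, 59.7]
orientation: [-2.241, -2.199, 0.002]
ft_force: [0.9, 0.3, -0.3]
width: 13.6
grasp_force: 30.0
```

move_arm([
  [[0.1,0,0],0,0.9],
  [[0.1,0,0],0,0.9],
  [[0.1,0,0],0,0.9],
  [[0,0,0],0,0.9],
])

```text
t: 25.02
ee_pos: [517.1, -74.3, 61.3]
orientation: [2.242, 2.2, 0.001]
ft_force: [0.3, 0.1, -0.0]
width: 14.0
grasp_force: 30.0
```

```bash
python3 - <<'E'
from tilt import *
tool()
E
```

```text
t 25.02 world [517.1 -74.3  61.3] holder [-36.3   0.5  61.3] yaw rel 0.21 w 14.0 F holder [ 0.1 -0.3 -0. ]
```

move_arm([
  [[0.08,0,0.02],0,0.9],
  [[0.08,0,0],0,0.9],
  [[0,0,0],0,0.9],
  [[0,0,0],0,0.9],
])

```text
t: 25.35
ee_pos: [517.0, -70.7, 60.5]
orientation: [2.243, 2.2, 0.0]
ft_force: [-0.1, -0.4, -1.7]
width: 13.7
grasp_force: 30.0
```

move_arm([
  [[0.08,0,0],0,0.9],
  [[0,0,0],0,0.9],
  [[0,0,0],0,0.9],
])

```text
t: 25.6
ee_pos: [517.0, -68.7, 60.4]
orientation: [-2.243, -2.2, 0.0]
ft_force: [-1.1, 0.3, -0.2]
width: 13.5
grasp_force: 30.0
```

move_arm([
  [[0.08,0,0],0,0.9],
  [[0,0,0],0,0.9],
  [[0,0,0],0,0.9],
])

```text
t: 25.85
ee_pos: [517.1, -66.8, 60.5]
orientation: [2.243, 2.2, 0.0]
ft_force: [-0.6, 0.4, -0.6]
width: 13.6
grasp_force: 30.0
```

move_arm([
  [[0.08,0,0],0,0.9],
  [[0,0,0],0,0.9],
  [[0,0,0],0,0.9],
])

```text
t: 26.1
ee_pos: [517.2, -65.0, 60.5]
orientation: [2.242, 2.2, -0.0]
ft_force: [-0.3, -3.2, -0.1]
width: 13.6
grasp_force: 30.0
```

move_arm([
  [[0.08,0,0],0,0.9],
  [[0,0,0],0,0.9],
  [[0,0,0],0,0.9],
])

```text
t: 26.35
ee_pos: [517.2, -62.8, 60.5]
orientation: [2.243, 2.2, 0.0]
ft_force: [-0.1, -4.3, 0.9]
width: 13.6
grasp_force: 30.0
```

```bash
python3 - <<'E'
from tilt import *
tool()
c=cam("wrist"); save("w7",c[0][0:260,240:400],2.2)
E
```

```text
t 26.35 world [517.2 -62.8  60.5] holder [-24.9   0.7  60.5] yaw rel 0.2 w 13.6 F holder [-4.3  0.   0.9]
```

View pics/w7.png

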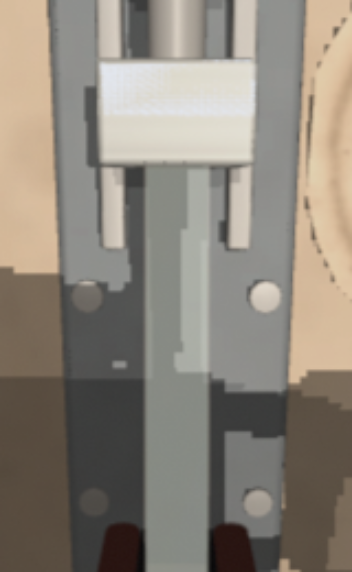

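The strip end is inside the pocket, centred at (177,165) in the crop. The force matches the spring: 4.3 N at about 3.5 mm. I keep pushing to about 14.5 mm.

move_arm([
  [[0.09,0,0],0,0.9],
  [[0.09,0,0],0,0.9],
  [[0.09,0,0],0,0.9],
  [[0.09,0,0],0,0.9],
  [[0.09,0,0],0,0.9],
  [[0,0,0],0,0.9],
  [[0,0,0],0,0.9],
  [[0,0,0],0,0.9],
])

```text
t: 27.07
ee_pos: [517.5, -52.1, 60.6]
orientation: [2.242, 2.2, -0.0]
ft_force: [-0.7, -7.6, 0.8]
width: 13.9
grasp_force: 30.0
```

move_arm([
  [[0,0,0.12],0,0.9],
  [[0,0,0.12],0,0.9],
  [[0,0,0.12],0,0.9],
  [[0,0,0.12],0,0.9],
  [[0,0,0.12],0,0.9],
  [[0,0,0],0,0.9],
  [[0,0,0],0,0.9],
])

```text
t: 27.65
ee_pos: [517.7, -52.1, 45.6]
orientation: [2.242, 2.199, -0.0]
ft_force: [-0.4, -7.6, 2.0]
width: 13.6
grasp_force: 30.0
```

```bash
cat > cup.py <<'E'
from tilt import *
def cup(name=None):
    o,Rt=tool(); c=cam("wrist"); g=cv2.cvtColor(c[0],cv2.COLOR_RGB2GRAY).astype(float)
    for c0 in (288,338):  # left & right of strip
        p=g[20:140,c0:c0+10].mean(1); print(p.round().astype(int)[20:110:1].tolist() if name=="v" else "", end=" ")
        d=p[2:]-p[:-2]; r=int(np.argmin(d[10:]))+10+1+20; w=onz(c,[[c0+5,r+.5]],56)[0]; print("edge row",r,"front x holder",round(w[1]+38,1),"cup",round(w[1]+38-59,1))
    return c
E
python3 - <<'E'
from cup import *
cup("v")
im=cv2.imread("pics/w7.png"); g=cv2.cvtColor(cv2.resize(im,(160,260)),cv2.COLOR_BGR2GRAY).astype(int)
print("w7",g[20:100,50:60].mean(1).round().astype(int).tolist())
E
```

```text
t 27.65 world [517.7 -52.1  45.6] holder [-14.1   0.4  45.6] yaw rel 0.19 w 13.6 F holder [-7.6  0.2  2. ]
[228, 229, 228, 227, 228, 226, 224, 225, 220, 217, 216, 216, 216, 216, 217, 218, 217, 216, 216, 216, 215, 214, 213, 211, 210, 208, 208, 210, 213, 214, 199, 173, 151, 103, 71, 70, 78, 128, 143, 143, 143, 144, 156, 165, 168, 168, 168, 168, 168, 168, 169, 169, 168, 158, 152, 151, 152, 152, 152, 153, 153, 154, 154, 154, 154, 154, 154, 154, 156, 158, 158, 158, 158, 158, 158, 159, 158, 158, 158, 158, 157, 157, 158, 158, 157, 157, 157, 157, 158, 158] edge row 73 front x holder 74.3 cup 15.3
[230, 229, 228, 229, 228, 226, 227, 228, 225, 222, 222, 221, 222, 222, 223, 223, 223, 222, 222, 222, 221, 220, 220, 219, 217, 216, 216, 217, 219, 221, 207, 184, 159, 108, 73, 71, 80, 108, 116, 116, 118, 122, 125, 134, 138, 138, 139, 139, 139, 139, 140, 140, 140, 141, 141, 142, 142, 142, 142, 142, 142, 142, 142, 142, 142, 139, 138, 136, 136, 137, 137, 137, 139, 140, 140, 140, 141, 141, 142, 142, 143, 132, 122, 120, 120, 120, 121, 121, 122, 122] edge row 73 front x holder 73.9 cup 14.9
w7 [149, 151, 154, 156, 156, 154, 146, 162, 190, 219, 227, 227, 228, 228, 226, 227, 227, 226, 227, 226, 225, 225, 223, 224, 223, 224, 223, 220, 220, 222, 224, 223, 218, 215, 214, 214, 214, 215, 215, 215, 215, 214, 214, 213, 212, 210, 208, 207, 206, 207, 210, 211, 197, 171, 136, 107, 122, 133, 133, 134, 135, 137, 137, 138, 146, 152, 155, 155, 155, 154, 154, 154, 156, 159, 159, 158, 158, 158, 157, 158]
```

```bash
python3 - <<'E'
from cup import *
o=ctrl.get_obs(); c=cam("wrist"); 
for (r,y,z) in [(73.8+.5,-62.8,60.5),(72.5,-52.1,45.6)]:
    cc=(None,c[1],c[2],c[3]-o["ee_pos"]+[517.5,y,z]); 
    for zz in (50,56): print(r,zz,onz(cc,[[318,r]],zz)[0][1]+38-59)
E
```

```text
74.3 50 4.5252882336118105
74.3 56 4.411530307565194
72.5 50 15.650773330682554
72.5 56 15.509954161750954
```

move_arm([
  [[0.09,0,0],0,0.9],
  [[0,0,0],0,0.9],
  [[0,0,0.1],0,0.9],
  [[0,0,0.1],0,0.9],
  [[0,0,0.1],0,0.9],
  [[0,0,0],0,0.9],
  [[0,0,0],0,0.9],
])

```text
t: 28.33
ee_pos: [517.7, -49.9, 38.1]
orientation: [2.242, 2.199, -0.0]
ft_force: [-1.7, -9.3, 3.1]
width: 13.8
grasp_force: 30.0
```

```bash
python3 - <<'E'
from cup import *
cup()
E
```

```text
t 28.33 world [517.7 -49.9  38.1] holder [-11.9   0.4  38.1] yaw rel 0.19 w 13.8 F holder [-9.3  1.5  3.1]
 edge row 74 front x holder 76.0 cup 17.0
 edge row 74 front x holder 75.6 cup 16.6
```

move_arm([
  [[0,0,0.08],0,0.9],
  [[0,0,0.08],0,0.9],
  [[0,0,0],0,0.9],
  [[0,0,0],0,0.9],
])

```text
t: 28.72
ee_pos: [517.6, -49.9, 34.1]
orientation: [2.242, 2.199, -0.0]
ft_force: [1.1, -8.2, 2.2]
width: 13.4
grasp_force: 30.0
```

move_arm([
  [[0,0,0.06],0,0.9],
  [[0,0,0],0,0.9],
  [[0,0,0],0,0.9],
])

```text
t: 28.97
ee_pos: [517.7, -49.9, 32.6]
orientation: [2.242, 2.199, 0.0]
ft_force: [-0.3, -8.6, 2.1]
width: 13.4
grasp_force: 30.0
```

```bash
python3 - <<'E'
from cup import *
cup()
E
```

```text
t 28.97 world [517.7 -49.9  32.6] holder [-11.9   0.4  32.6] yaw rel 0.18 w 13.4 F holder [-8.6  0.1  2.1]
 edge row 75 front x holder 75.6 cup 16.6
 edge row 75 front x holder 75.2 cup 16.2
```

move_arm([
  [[0,0,0.06],0,0.9],
  [[0,0,0],0,0.9],
  [[0,0,0],0,0.9],
])

```text
t: 29.27
ee_pos: [517.9, -49.8, 31.3]
orientation: [2.242, 2.199, 0.0]
ft_force: [0.0, -8.1, 3.3]
width: 13.8
grasp_force: 30.0
```

move_arm([
  [[0,0,0.05],0,0.9],
  [[0,0,0],0,0.9],
  [[0,0,0],0,0.9],
])

```text
t: 29.52
ee_pos: [517.9, -49.8, 31.1]
orientation: [2.242, 2.199, 0.001]
ft_force: [-3.7, -7.8, 17.0]
width: 13.5
grasp_force: 30.0
```

move_arm([
  [[0,0,0.04],0,0.9],
  [[0,0,0],0,0.9],
  [[0,0,0],0,0.9],
])

```text
t: 29.77
ee_pos: [517.9, -49.8, 31.0]
orientation: [2.242, 2.199, 0.001]
ft_force: [-6.7, -7.2, 29.3]
width: 13.6
grasp_force: 30.0
```

move_arm([
  [[0,0,-0.05],0,0.9],
  [[-0.08,0,0],0,0.9],
  [[-0.08,0,0],0,0.9],
  [[-0.08,0,0],0,0.9],
  [[0,0,0],0,0.9],
  [[0,0,0],0,0.9],
])

```text
t: 30.27
ee_pos: [518.1, -55.5, 31.1]
orientation: [2.242, 2.199, 0.002]
ft_force: [-2.0, -3.9, 12.8]
width: 13.9
grasp_force: 30.0
```

```bash
python3 - <<'E'
from cup import *
cup()
E
```

```text
t 30.27 world [518.1 -55.5  31.1] holder [-17.5  -0.1  31.1] yaw rel 0.18 w 13.9 F holder [-3.9  1.9 12.8]
 edge row 76 front x holder 69.6 cup 10.6
 edge row 76 front x holder 69.2 cup 10.2
```

move_arm([
  [[0,0,0],0,0.6],
  [[0,0,0],0,0.6],
  [[0,0,0],0,0.6],
  [[0,0,0],0,0.6],
  [[0,0,-0.3],0,0.6],
  [[0,0,-0.6],0,0.6],
  [[0,0,-0.8],0,0.6],
  [[0,0,-1],0,0.6],
  [[0,0,-1],0,0.6],
  [[0.4,0,-1],0,0.6],
  [[0.4,0,-1],0,0.6],
  [[0,0,0],0,0.6],
  [[0,0,0],0,0.6],
])

```text
t: 31.4
ee_pos: [518.5, -35.0, 174.0]
orientation: [2.24, 2.199, 0.003]
ft_force: [0.0, -0.0, 1.2]
width: 35.5
grasp_force: 0.0
```

```bash
python3 - <<'E'
from cup import *
tool(); c=cam("wrist"); save("w8",c[0],1.25)
H=np.array([518.4,-38,0]); e=np.array([.0227,.9997,0])
print("expect px (800): cup front edge x=67",proj(c,[H+67*e+[0,0,56]])*1.25,"lip edge",proj(c,[H-69*e+[0,0,55]])*1.25,"tail if on lip", )
E
```

```text
t 31.4 world [518.5 -35.  174. ] holder [  3.  -0. 174.] yaw rel 0.24 w 35.5 F holder [-0.  -0.   1.2]
expect px (800): cup front edge x=67 [[398.24497655 138.63189664]] lip edge [[397.64541392 335.78388178]] tail if on lip
```

View pics/w8.png

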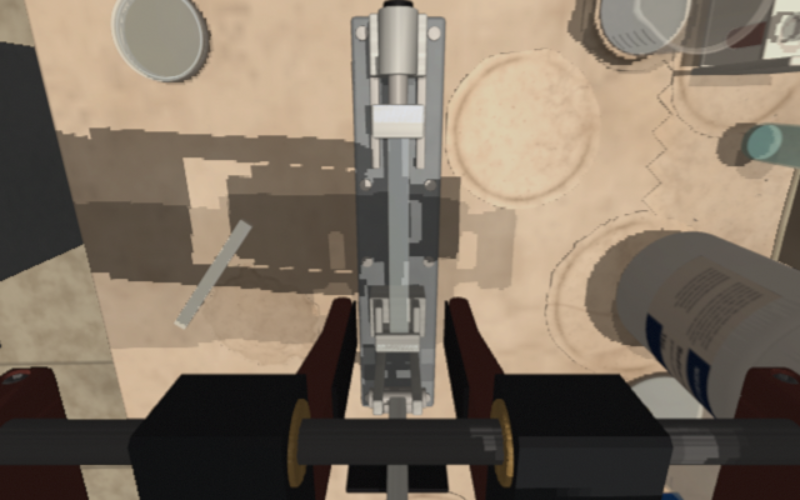

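The strip lies straight in the bay from the cup (front edge row ~138, as predicted for 8 mm) to under the lip (row ~335). The shade is open, with its black plate at the bottom near row 470. I'm handing in.

```bash
python3 -c "
from h import *
print(ctrl.close_job())"
```

```text
the job is handed in; nothing more can be done
None
```

The job is handed in. On the last wrist picture the shade rests open, and the strip lies flat in the bay, clamped between end wall and cup at about 8 mm. The gripper is clear, and I saw no bystander disturbed. The hand-in gave no verdict.

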